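# Put the balance weights away

### The job

The balance check is finished: take the stack of four steel disc weights off the balance pan and put each one away in its own storage cup, the smallest weight in the smallest cup and so on up to the largest in the largest. Set each weight down gently, without dropping it, so that it lies flat on the floor of its cup, and leave the glass flask and the white bottle behind the cups standing where they are.

Things in the scene. Friction and masses are not known exactly. Their poses are not given: they have to be found in the camera images.
- weight_26_mid (a point): The smallest of four plain flat steel disc weights: a solid upright cylinder 26 mm in diameter and 18 mm high, about 75 g (may differ by 15 percent). At the start it lies on top of the stack, on weight_38; the stack is stepped, its discs up to 3 mm off centre. This point is the centre of the disc, 9 mm above its underside; z is its axis (up).
- weight_38_mid (a point): The second smallest of four plain flat steel disc weights: a solid upright cylinder 38 mm in diameter and 20 mm high, about 160 g (may differ by 15 percent). At the start it lies under weight_26, on weight_50; the stack is stepped, its discs up to 3 mm off centre. This point is the centre of the disc, 10 mm above its underside; z is its axis (up).
- weight_50_mid (a point): The second largest of four plain flat steel disc weights: a solid upright cylinder 50 mm in diameter and 22 mm high, about 300 g (may differ by 15 percent). At the start it lies under weight_38, on weight_62; the stack is stepped, its discs up to 3 mm off centre. This point is the centre of the disc, 11 mm above its underside; z is its axis (up).
- weight_62_mid (a point): The largest of four plain flat steel disc weights: a solid upright cylinder 62 mm in diameter and 24 mm high, about 500 g (may differ by 15 percent). At the start it lies at the bottom of the stack, on the round pan (116 mm wide, 62 mm above the bench) of a low white balance left or right of the cups; the stack is stepped, its discs up to 3 mm off centre. This point is the centre of the disc, 12 mm above its underside; z is its axis (up).
- cup_26_floor (a point): The smallest of four low round white storage cups with a grey floor, fixed to the bench: a round recess 42 mm in diameter and 4 mm deep with an upright wall 6 mm thick (outside 54 mm), rim 8 mm above the bench. Home of the 26 mm weight, 8 mm of room all round. This point is the centre of the recess floor, 4 mm above the bench; z up.
- cup_38_floor (a point): The second smallest of four low round white storage cups with a grey floor, fixed to the bench: a round recess 54 mm in diameter and 4 mm deep with an upright wall 6 mm thick (outside 66 mm), rim 8 mm above the bench. Home of the 38 mm weight, 8 mm of room all round. This point is the centre of the recess floor, 4 mm above the bench; z up.
- cup_50_floor (a point): The second largest of four low round white storage cups with a grey floor, fixed to the bench: a round recess 66 mm in diameter and 4 mm deep with an upright wall 6 mm thick (outside 78 mm), rim 8 mm above the bench. Home of the 50 mm weight, 8 mm of room all round. This point is the centre of the recess floor, 4 mm above the bench; z up.
- cup_62_floor (a point): The largest of four low round white storage cups with a grey floor, fixed to the bench: a round recess 78 mm in diameter and 4 mm deep with an upright wall 6 mm thick (outside 90 mm), rim 8 mm above the bench. Home of the 62 mm weight, 8 mm of room all round. This point is the centre of the recess floor, 4 mm above the bench; z up.
- flask_mid (a point): Bystander: small stoppered glass flask, round foot and bulb 29 mm wide, thin neck, 98 mm high, standing loose on the bench behind the cups. This point is half-way up, 49 mm above the bench; z up. Leave it alone.
- squeeze_bottle_mid (a point): Bystander: small white plastic bottle, 41 mm in diameter, 83 mm high, standing loose on the bench behind the cups. This point is half-way up, 41.5 mm above the bench; z up. Leave it alone.
Not all that is in view belongs to the job. What is shaped like the part that bears cup_50_floor but black or pink is not meant.

How it is judged:
By the outcome, as a careful person would: the job done as asked, in the order asked, and still so for the second after the job is handed in, with the robot touching nothing.
It also fails if it takes over 120 s, if anything falls off the work surface, if the arm or the gripper's body presses on something with over 40 N, if the wrist force passes 120 N, or if a joint passes its speed limit or range.

### The arm

A 7-joint arm with a two-finger parallel gripper is mounted at the origin on a cart in front of the work surface, level with it; the furniture and walls round the work are solid. World frame = base frame: x ahead of the robot, y to its left, z up, the work surface at z = 0. Lengths are in m, angles in rad, forces in N, time in s.
With the tool pointing down it reaches from about 0.4 to 0.875 m from the base axis. Payload 6.5 kg.
Tool frame: the origin (TCP) lies at the very end of the fingers, on their centre line; the grasp point (between the pads) lies 19 mm behind it (arm.grip_depth is the distance from the TCP to the grasp point, in m); z points along the fingers, y is the line along which they close (so a half turn about z gives the same grasp; the last joint's range is limited). The gripper opens to 88 mm and grips with 3 to 60 N. Pads are 18 mm wide; open, the fingers measure 123 mm over their backs; the gripper's body (75 mm by 187 mm) begins 45 mm behind the grasp point.
Start: joints at [1.277, 0.536, -0.004, 1.538, 0.003, 1.067, -0.071], TCP at [0.147, -0.633, 0.239] pointing down, gripper open.
Joint ranges: [-2.7, 2.7], [-0.37, 2.16], [-1.27, 1.26], [0.24, 2.4], [-1.31, 4.45], [0.19, 1.91], [-2.76, 2.76]. Speed limits (rad/s): [2.39, 2.39, 3.14, 3.14, 3.14, 3.14, 3.14].

### API

Orientations are given as a unit quaternion [x, y, z, w].
In Python, from station import arm, imaging, workorder gives the robot as it stands.
- The arm moves only by the shell command python3 -m inch 'ROWS' [FORCE]. ROWS is JSON, a list of rows, each an object of numbers: "dx", "dy", "dz": the shift along the world's x, y, z as a fraction of full scale; "rx", "ry", "rz": the turn, a rotation vector about the world's x, y, z as a fraction of full scale; "grip": the opening in per cent of the stroke, from 0 (shut) to 100 (fully open). In form: [{"dx": .., "dy": .., "dz": .., "rx": .., "ry": .., "rz": .., "grip": ..}, ...]. A call has 1 to 8 rows; each row shifts and turns the commanded pose from where the row before left it; what a row does not reach is not made up. Full scale, the value 1, is 0.2 m for a shift and pi rad for a turn. A row lasts 1/10 s, in which the tool goes at most 50 mm and 8.59 degrees, less where a joint would pass 70% of its speed; a pose out of reach is approached as far as the arm can. A call with a number of a shift or a turn outside -1 to 1 is refused whole. A call with a gripper value outside its range is refused whole. The fingers move at their own pace and stop on an object; FORCE is the grip in N (left out, the last holds). Time passes only in rows, so rows that do not move let the fingers close. It gives the time, the measured TCP pose, the force, the opening and the grip force at its end, in the units of the state.
- arm.sense(): the state, without advancing time (a new reading comes with each control period).
- imaging.snapshot(name): name is "scene" or "top" or "wrist"; returns (picture, depth): 480x640x3 uint8, red, green, blue; 480x640 float32, m along the optical axis (not along the pixel's ray), 0 where there is no reading.
- imaging.camera_model(name): a dict with "fx", "fy", "cx", "cy" (pixels), "R" (3x3) and "t" (3): a world point X has camera coordinates R X + t. Camera axes: x right, y down, z forward; pixel columns grow to the right and rows downward; lengths in m; the calibration is good to about 2 mm. A picture is of the moment at which its call begins: read the wrist's pose just before it. camera_model takes no time and is no camera call; for the wrist camera it gives the pose at the moment of the call.
- workorder.close_job(): hands the job in; it is judged then, once.
The state is a dict: "clock": time; "q": joint angles; "joint_vel": joint speeds; "effort": joint torques, N m; "tool_pos": TCP position; "tcp_rot": TCP orientation; "wrist_force": force on the tool from outside, world axes, zero at the start; "torque": the same for the moment, N m; "grip_width": finger opening in m; "gripper_force": force on a finger pad.
Only numpy, scipy, OpenCV 4.12 (cv2) and the standard library are available. Lean on these libraries where they do the work, as an engineer would, in place of code of your own. Each camera call takes 0.05 s, during which the arm holds its last target. There are 200 camera calls.

## Working session

There is one attempt and no reset: what is moved stays moved. The work goes in short steps, Python scripts to look and compute and a shell command to move; the robot and the scene stay as the last step left them, time stands still between calls to the robot, and variables do not carry over. Pictures are saved under pics/ and viewed, at most 14 in all, crops included, and the job is handed in when it is done.

```bash
mkdir -p pics; ls; python3 - <<'E'
from station import arm, imaging
import cv2, numpy as np
s=arm.sense(); print(s['clock'],s['tool_pos'],s['tcp_rot'],s['grip_width'])
for n in ("scene","top"):
    p,d=imaging.snapshot(n); cv2.imwrite(f"pics/{n}0.png",p[:,:,::-1]); np.save(f"{n}_d.npy",d)
    m=imaging.camera_model(n); print(n,m)
E
```

```text
pics
0.0 [ 0.14662344 -0.63261087  0.23784348] [ 9.93517080e-01  1.13679536e-01 -1.67289361e-04 -8.64138085e-04] 0.0882601779075427
scene {'fx': 464.53572274436243, 'fy': 464.53572274436243, 'cx': 311.8289441310151, 'cy': 243.34355014973593, 'R': array([[ 0.67784048, -0.73504252, -0.0156454 ],
       [-0.4625722 , -0.4098406 , -0.78616642],
       [ 0.57145363,  0.54013255, -0.61781678]]), 't': array([-0.38714991,  0.34293217,  0.57162572])}
top {'fx': 456.5951541582349, 'fy': 456.5951541582349, 'cx': 321.4747668986188, 'cy': 243.4436147420415, 'R': array([[ 0.02153026, -0.99956476, -0.02016753],
       [-0.99527713, -0.01951931, -0.09509167],
       [ 0.09465663,  0.02211963, -0.99526421]]), 't': array([-0.0067373 ,  0.58147873,  1.07139176])}
```

View pics/top0.png

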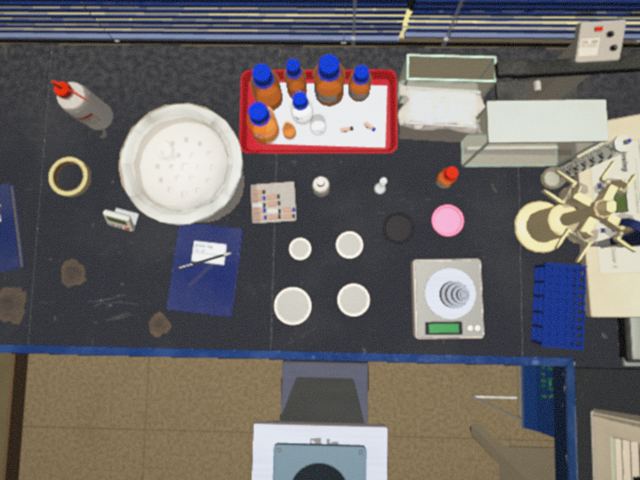

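View pics/scene0.png

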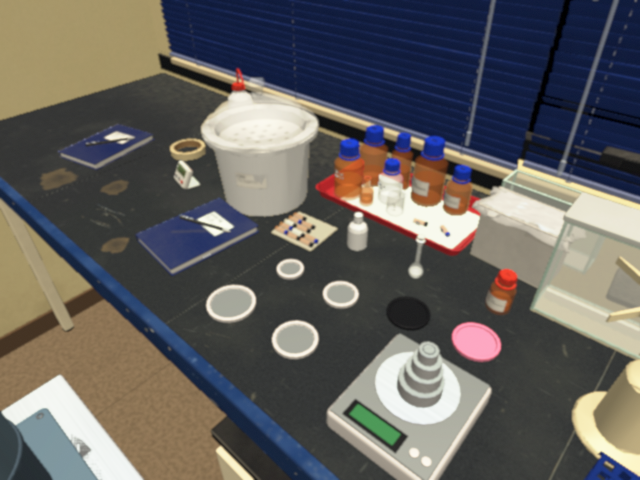

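The top view shows the stack on the balance at about (455,293). There are four white cups at (300,248), (349,244), (353,299) and (293,306), with black (399,227) and pink (448,220) look-alikes that aren't meant. The flask is at (381,186) and the bottle at (321,186). I'll measure the cups and stack, and confirm in an enlarged crop.

```bash
cat > h.py <<'E'
import numpy as np
def ray(m,u,v,z):
    R,t=m['R'],m['t']; c=-R.T@t; d=R.T@np.array([(u-m['cx'])/m['fx'],(v-m['cy'])/m['fy'],1.])
    return c+d*(z-c[2])/d[2]
def cloud(m,d):
    v,u=np.mgrid[:480,:640]; P=np.stack([(u-m['cx'])/m['fx']*d,(v-m['cy'])/m['fy']*d,d],-1)
    return (P-m['t'])@m['R']
E
python3 - <<'E'
from h import *; from station import imaging; import cv2
m=imaging.camera_model('top'); p=cv2.imread('pics/top0.png'); d=np.load('top_d.npy')
g=p.min(2)
mask=(g>110).astype(np.uint8)
for u,v in [(300,248),(349,244),(353,299),(293,306)]:
    s=mask[v-26:v+27,u-26:u+27]; c,_=cv2.findContours(s,cv2.RETR_EXTERNAL,cv2.CHAIN_APPROX_NONE)
    c=max(c,key=cv2.contourArea); (a,b),ax,_=cv2.fitEllipse(c)
    q=ray(m,a+u-26,b+v-26,.008); print((u,v),q.round(4),'dia mm',(np.array(ax)+1)/m['fx']*1000*(m['R']@q+m['t'])[2])
W=cloud(m,d)
Y=W[255:335,405:490]; 
for lo,hi in [(.055,.068),(.078,.094),(.1,.114),(.12,.134),(.138,.155)]:
    k=(Y[...,2]>lo)&(Y[...,2]<hi); P=Y[k]; print(lo,len(P),P.mean(0).round(4) if len(P) else '',np.ptp(P[:,:2],axis=0) if len(P) else '')
cv2.imwrite('pics/crop1.png',np.hstack([cv2.resize(p[210:340,265:395],(400,400),interpolation=2),cv2.resize(p[250:345,402:497],(400,400),interpolation=2)]))
E
```

```text
(300, 248) [0.5701 0.0589 0.008 ] dia mm [57.58194599 58.28164014]
(349, 244) [ 0.5821 -0.0619  0.008 ] dia mm [69.52846824 70.4353538 ]
(353, 299) [ 0.4487 -0.0739  0.008 ] dia mm [81.52339973 82.83714541]
(293, 306) [0.4309 0.073  0.008 ] dia mm [93.89468804 94.52467479]
0.055 1380 [ 0.4699 -0.2873  0.0628] [0.15062702 0.1261205 ]
0.078 186 [ 0.4665 -0.2831  0.0865] [0.06026368 0.0579862 ]
0.1 159 [ 0.4684 -0.2876  0.1083] [0.0483677  0.04314266]
0.12 121 [ 0.4691 -0.2936  0.128 ] [0.03653242 0.03648823]
0.138 128 [ 0.468  -0.298   0.1467] [0.02325283 0.02537866]
```

View pics/crop1.png

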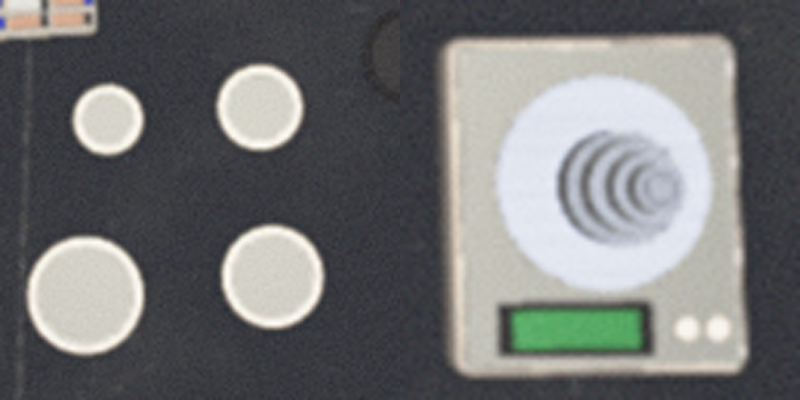

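The crop confirms four white cups, with outside diameters rising in this order: (300,248)→26, (349,244)→38, (353,299)→50, (293,306)→62. The black and pink ones are excluded by colour. I'm now moving above the stack and squaring the gripper.

```bash
python3 -m inch '[{"dz":0.1,"rz":-0.036,"grip":100},{"dz":0.1,"rz":-0.036},{"dx":0.16,"dy":0.168},{"dx":0.16,"dy":0.168},{"dx":0.16,"dy":0.168},{"dx":0.16,"dy":0.168},{"dx":0.16,"dy":0.168},{"dx":0.16,"dy":0.168}]' 40
python3 -m inch '[{"dx":0.16,"dy":0.168},{"dx":0.16,"dy":0.168},{"dx":0.16,"dy":0.168},{"dx":0.16,"dy":0.168},{"dz":0},{"dz":0}]'
cat > look.py <<'E'
import sys; from h import *; from station import arm,imaging; import cv2
n,cam=sys.argv[1],(sys.argv+['wrist'])[2]
m=imaging.camera_model(cam); p,d=imaging.snapshot(cam); cv2.imwrite(f'pics/{n}.png',p[:,:,::-1]); np.savez(f'{n}.npz',d=d,**m)
s=arm.sense(); print(s['clock'],s['tool_pos'].round(4) if hasattr(s['tool_pos'],'round') else s['tool_pos'],s['tcp_rot'],s['grip_width'],s['wrist_force'])
W=cloud(m,d); W[d==0]=9
K=(abs(W[...,0]-.465)<.06)&(abs(W[...,1]+.29)<.06)
for lo,hi in [(.078,.094),(.1,.114),(.12,.134),(.138,.155)]:
    k=K&(W[...,2]>lo)&(W[...,2]<hi); P=W[k]
    if len(P)>20:
        (c,r)=cv2.minEnclosingCircle(P[:,:2].astype(np.float32)); print(lo,len(P),'circle',np.round(c,4),round(r,4),'z',np.median(P[:,2]).round(4))
E
python3 look.py w1
```

```text
0.15 [ 0.1467 -0.6328  0.238 ] [ 9.93518879e-01  1.13665288e-01 -1.31601461e-04 -6.49192982e-04] 0.0881307085214395 [ 0.49996601 -0.75644178 -0.06703303]invalid input
invalid input
```

View pics/w1.png

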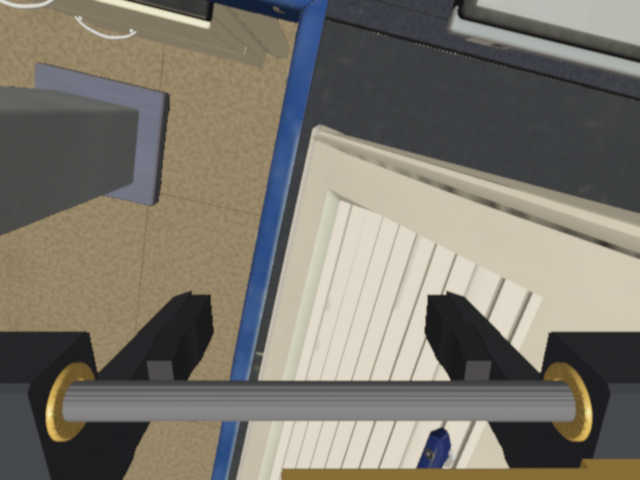

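The wrist view shows the fingers around (180,340) and (460,340). The moves were refused, probably because every key is required.

```bash
python3 -m inch '[{"dx":0,"dy":0,"dz":0.1,"rx":0,"ry":0,"rz":-0.036,"grip":100},{"dx":0,"dy":0,"dz":0.1,"rx":0,"ry":0,"rz":-0.036,"grip":100},{"dx":0.16,"dy":0.168,"dz":0,"rx":0,"ry":0,"rz":0,"grip":100},{"dx":0.16,"dy":0.168,"dz":0,"rx":0,"ry":0,"rz":0,"grip":100}]' 40
```

```text
clock: 0.55
tool_pos: [0.2105, -0.566, 0.279]
tcp_rot: [1.0, -0.001, -0.0, 0.001]
wrist_force: [1.7, 0.2, -0.5]
grip_width: 0.0883
gripper_force: 0.0
```

```bash
python3 -m inch '[{"dx":0.16,"dy":0.168,"dz":0,"rx":0,"ry":0,"rz":0,"grip":100},{"dx":0.16,"dy":0.168,"dz":0,"rx":0,"ry":0,"rz":0,"grip":100},{"dx":0.16,"dy":0.168,"dz":0,"rx":0,"ry":0,"rz":0,"grip":100},{"dx":0.16,"dy":0.168,"dz":0,"rx":0,"ry":0,"rz":0,"grip":100},{"dx":0.16,"dy":0.168,"dz":0,"rx":0,"ry":0,"rz":0,"grip":100},{"dx":0.16,"dy":0.168,"dz":0,"rx":0,"ry":0,"rz":0,"grip":100},{"dx":0.16,"dy":0.168,"dz":0,"rx":0,"ry":0,"rz":0,"grip":100},{"dx":0.16,"dy":0.168,"dz":0,"rx":0,"ry":0,"rz":0,"grip":100}]' 40
python3 -m inch '[{"dx":0,"dy":0,"dz":0,"rx":0,"ry":0,"rz":0,"grip":100},{"dx":0,"dy":0,"dz":0,"rx":0,"ry":0,"rz":0,"grip":100}]'
python3 look.py w2
```

```text
clock: 1.35
tool_pos: [0.4677, -0.2957, 0.2787]
tcp_rot: [1.0, 0.001, -0.0, 0.0]
wrist_force: [1.0, -0.1, 0.3]
grip_width: 0.0879
gripper_force: 0.0
clock: 1.55
tool_pos: [0.4672, -0.2962, 0.2784]
tcp_rot: [1.0, 0.002, -0.0, -0.0]
wrist_force: [-0.0, -0.6, -0.6]
grip_width: 0.088
gripper_force: 0.0
1.6 [ 0.4662 -0.2976  0.2784] [ 9.99999561e-01  7.85582655e-04 -4.90293924e-04  1.44476964e-04] 0.08808259531055526 [-0.16083336  0.0194132   0.12891483]
0.078 960 circle [ 0.4678 -0.2981] 0.031 z 0.0855
0.1 941 circle [ 0.4682 -0.299 ] 0.0252 z 0.1074
0.12 828 circle [ 0.4685 -0.3003] 0.019 z 0.1274
0.138 971 circle [ 0.468  -0.2999] 0.013 z 0.1456
```

View pics/w2.png

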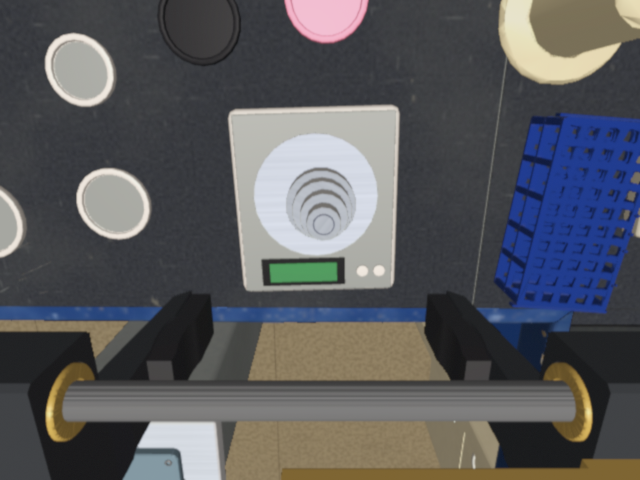

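The wrist view shows the stack with its top disc at (323,224), and the circle fits match every radius. I'm going down to 6 mm above the underside of the 26 mm disc and gripping it.

```bash
python3 -m inch '[{"dx":0.005,"dy":-0.012,"dz":-0.15,"rx":0,"ry":0,"rz":0,"grip":60},{"dx":0,"dy":0,"dz":-0.15,"rx":0,"ry":0,"rz":0,"grip":60},{"dx":0,"dy":0,"dz":-0.15,"rx":0,"ry":0,"rz":0,"grip":60},{"dx":0,"dy":0,"dz":-0.15,"rx":0,"ry":0,"rz":0,"grip":60},{"dx":0,"dy":0,"dz":-0.08,"rx":0,"ry":0,"rz":0,"grip":60},{"dx":0,"dy":0,"dz":-0.04,"rx":0,"ry":0,"rz":0,"grip":60},{"dx":0,"dy":0,"dz":0,"rx":0,"ry":0,"rz":0,"grip":60},{"dx":0,"dy":0,"dz":0,"rx":0,"ry":0,"rz":0,"grip":60}]' 30
python3 -m inch '[{"dx":0,"dy":0,"dz":0,"rx":0,"ry":0,"rz":0,"grip":36},{"dx":0,"dy":0,"dz":0,"rx":0,"ry":0,"rz":0,"grip":32},{"dx":0,"dy":0,"dz":0,"rx":0,"ry":0,"rz":0,"grip":28},{"dx":0,"dy":0,"dz":0,"rx":0,"ry":0,"rz":0,"grip":20},{"dx":0,"dy":0,"dz":0,"rx":0,"ry":0,"rz":0,"grip":10},{"dx":0,"dy":0,"dz":0,"rx":0,"ry":0,"rz":0,"grip":10}]' 30
```

```text
clock: 2.4
tool_pos: [0.4679, -0.3006, 0.1355]
tcp_rot: [1.0, 0.0, 0.0, 0.0]
wrist_force: [0.3, -0.3, 1.1]
grip_width: 0.0527
gripper_force: 0.0
clock: 3.0
tool_pos: [0.468, -0.2997, 0.1351]
tcp_rot: [1.0, 0.001, 0.0, 0.0]
wrist_force: [0.2, 0.4, 3.9]
grip_width: 0.0249
gripper_force: 30.0
```

```bash
python3 -m inch '[{"dx":0,"dy":0,"dz":0.05,"rx":0,"ry":0,"rz":0,"grip":10},{"dx":0,"dy":0,"dz":0.14,"rx":0,"ry":0,"rz":0,"grip":10},{"dx":0,"dy":0.1,"dz":0.14,"rx":0,"ry":0,"rz":0,"grip":10},{"dx":0.08,"dy":0.2,"dz":0,"rx":0,"ry":0,"rz":0,"grip":10},{"dx":0.08,"dy":0.2,"dz":0,"rx":0,"ry":0,"rz":0,"grip":10},{"dx":0.08,"dy":0.2,"dz":0,"rx":0,"ry":0,"rz":0,"grip":10},{"dx":0.08,"dy":0.2,"dz":0,"rx":0,"ry":0,"rz":0,"grip":10},{"dx":0.08,"dy":0.2,"dz":0,"rx":0,"ry":0,"rz":0,"grip":10}]' 30
python3 -m inch '[{"dx":0.08,"dy":0.2,"dz":0,"rx":0,"ry":0,"rz":0,"grip":10},{"dx":0.03,"dy":0.2,"dz":0,"rx":0,"ry":0,"rz":0,"grip":10},{"dx":0,"dy":0.2,"dz":0,"rx":0,"ry":0,"rz":0,"grip":10},{"dx":0,"dy":0.1,"dz":0,"rx":0,"ry":0,"rz":0,"grip":10},{"dx":0,"dy":0,"dz":0,"rx":0,"ry":0,"rz":0,"grip":10},{"dx":0,"dy":0,"dz":0,"rx":0,"ry":0,"rz":0,"grip":10}]' 30
python3 look.py w3
```

```text
clock: 3.8
tool_pos: [0.5481, -0.078, 0.2012]
tcp_rot: [1.0, 0.001, 0.0, 0.0]
wrist_force: [0.9, -0.3, -0.8]
grip_width: 0.0248
gripper_force: 30.0
clock: 4.4
tool_pos: [0.5697, 0.0597, 0.2009]
tcp_rot: [1.0, 0.001, -0.0, 0.0]
wrist_force: [-0.4, -0.9, -1.2]
grip_width: 0.0252
gripper_force: 30.0
4.45 [0.5698 0.0586 0.2008] [ 9.99999809e-01 -5.08717456e-06 -1.17007792e-04  6.07023179e-04] 0.024905179711269716 [ 1.22268615  0.25087969 -1.37417077]
```

View pics/w3.png

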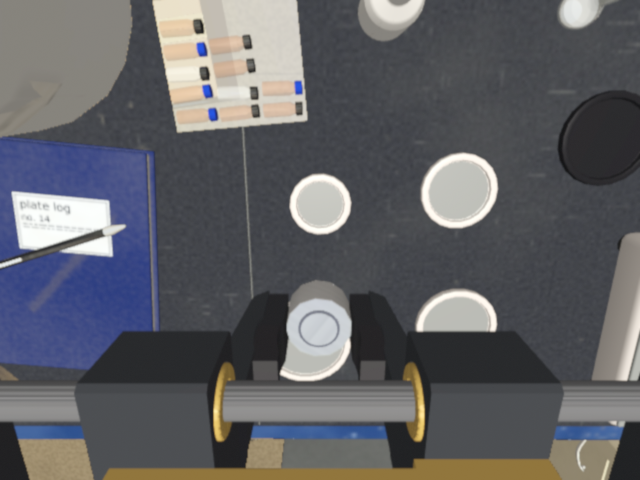

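The disc is held level at (320,328). Cup_26 is at (320,204) and cup_38 at (459,190). I'll refine the cup positions from this view.

```bash
python3 - <<'E'
from h import *; import cv2
m=np.load('w3.npz'); g=cv2.imread('pics/w3.png').min(2)
for u,v in [(320,204),(459,190)]:
    s=(g[v-45:v+46,u-45:u+46]>110).astype(np.uint8); c,_=cv2.findContours(s,0,1)
    c=max(c,key=cv2.contourArea); (a,b),ax,_=cv2.fitEllipse(c); q=ray(m,a+u-45,b+v-45,.008); print(q.round(4),ax)
W=cloud(m,m['d']); 
k=(m['d']>0)&(W[...,2]>.12)&(W[...,2]<.26); k[:, :290]=0;k[:,350:]=0;k[:290]=0;k[355:]=0
P=W[k]; print(len(P),np.percentile(P,[5,50,95],axis=0).round(4))
E
```

```text
[0.5715 0.0579 0.008 ] (60.986270904541016, 61.44972610473633)
[ 0.5836 -0.0622  0.008 ] (72.83267211914062, 79.90052032470703)
3548 [[0.5603 0.0488 0.2022]
 [0.573  0.0591 0.2112]
 [0.5816 0.0691 0.2124]]
```

```bash
python3 -m inch '[{"dx":0.005,"dy":0,"dz":-0.2,"rx":0,"ry":0,"rz":0,"grip":10},{"dx":0,"dy":0,"dz":-0.2,"rx":0,"ry":0,"rz":0,"grip":10},{"dx":0,"dy":0,"dz":-0.2,"rx":0,"ry":0,"rz":0,"grip":10},{"dx":0,"dy":0,"dz":-0.2,"rx":0,"ry":0,"rz":0,"grip":10},{"dx":0,"dy":0,"dz":-0.09,"rx":0,"ry":0,"rz":0,"grip":10},{"dx":0,"dy":0,"dz":-0.03,"rx":0,"ry":0,"rz":0,"grip":10},{"dx":0,"dy":0,"dz":-0.01,"rx":0,"ry":0,"rz":0,"grip":10},{"dx":0,"dy":0,"dz":0,"rx":0,"ry":0,"rz":0,"grip":10}]' 30
python3 -m inch '[{"dx":0,"dy":0,"dz":-0.005,"rx":0,"ry":0,"rz":0,"grip":10},{"dx":0,"dy":0,"dz":-0.005,"rx":0,"ry":0,"rz":0,"grip":10},{"dx":0,"dy":0,"dz":0,"rx":0,"ry":0,"rz":0,"grip":10}]'
```

```text
clock: 5.25
tool_pos: [0.5718, 0.0597, 0.0157]
tcp_rot: [1.0, 0.0, 0.001, 0.0]
wrist_force: [0.7, 0.2, -0.6]
grip_width: 0.0247
gripper_force: 30.0
clock: 5.55
tool_pos: [0.5712, 0.0604, 0.0133]
tcp_rot: [1.0, 0.001, 0.0, -0.0]
wrist_force: [0.1, -0.4, -0.9]
grip_width: 0.0249
gripper_force: 30.0
```

```bash
python3 -m inch '[{"dx":0,"dy":0,"dz":-0.005,"rx":0,"ry":0,"rz":0,"grip":10},{"dx":0,"dy":0,"dz":-0.003,"rx":0,"ry":0,"rz":0,"grip":10},{"dx":0,"dy":0,"dz":0,"rx":0,"ry":0,"rz":0,"grip":10}]'
python3 -m inch '[{"dx":0,"dy":0,"dz":-0.003,"rx":0,"ry":0,"rz":0,"grip":10},{"dx":0,"dy":0,"dz":0,"rx":0,"ry":0,"rz":0,"grip":10}]'
```

```text
clock: 5.85
tool_pos: [0.5708, 0.0605, 0.0112]
tcp_rot: [1.0, 0.001, 0.0, -0.0]
wrist_force: [0.3, 0.3, 0.1]
grip_width: 0.025
gripper_force: 30.0
clock: 6.05
tool_pos: [0.5709, 0.0604, 0.0111]
tcp_rot: [1.0, 0.001, -0.0, 0.0]
wrist_force: [-1.4, -0.2, 6.4]
grip_width: 0.0252
gripper_force: 30.0
```

```bash
python3 -m inch '[{"dx":0,"dy":0,"dz":0,"rx":0,"ry":0,"rz":0,"grip":33},{"dx":0,"dy":0,"dz":0,"rx":0,"ry":0,"rz":0,"grip":40},{"dx":0,"dy":0,"dz":0,"rx":0,"ry":0,"rz":0,"grip":50},{"dx":0,"dy":0,"dz":0.06,"rx":0,"ry":0,"rz":0,"grip":60},{"dx":0,"dy":0,"dz":0.2,"rx":0,"ry":0,"rz":0,"grip":60},{"dx":0,"dy":0,"dz":0.2,"rx":0,"ry":0,"rz":0,"grip":60},{"dx":0,"dy":0,"dz":0.2,"rx":0,"ry":0,"rz":0,"grip":60},{"dx":0,"dy":0,"dz":0.2,"rx":0,"ry":0,"rz":0,"grip":60}]' 
python3 -m inch '[{"dx":-0.06,"dy":-0.22,"dz":0,"rx":0,"ry":0,"rz":0,"grip":60},{"dx":-0.06,"dy":-0.22,"dz":0,"rx":0,"ry":0,"rz":0,"grip":60},{"dx":-0.06,"dy":-0.22,"dz":0,"rx":0,"ry":0,"rz":0,"grip":60},{"dx":-0.06,"dy":-0.22,"dz":0,"rx":0,"ry":0,"rz":0,"grip":60},{"dx":-0.06,"dy":-0.22,"dz":0,"rx":0,"ry":0,"rz":0,"grip":60},{"dx":-0.06,"dy":-0.22,"dz":0,"rx":0,"ry":0,"rz":0,"grip":60},{"dx":-0.06,"dy":-0.22,"dz":0,"rx":0,"ry":0,"rz":0,"grip":60},{"dx":-0.06,"dy":-0.22,"dz":0,"rx":0,"ry":0,"rz":0,"grip":60}]'
python3 -m inch '[{"dx":-0.03,"dy":-0.043,"dz":0,"rx":0,"ry":0,"rz":0,"grip":60},{"dx":0,"dy":0,"dz":0,"rx":0,"ry":0,"rz":0,"grip":60},{"dx":0,"dy":0,"dz":0,"rx":0,"ry":0,"rz":0,"grip":60}]'
python3 look.py w4; python3 look.py t4 top
```

```text
clock: 6.85
tool_pos: [0.5706, 0.0603, 0.185]
tcp_rot: [1.0, 0.001, 0.0, -0.0]
wrist_force: [0.4, 0.1, -0.1]
grip_width: 0.0528
gripper_force: 0.0
clock: 7.65
tool_pos: [0.4741, -0.2933, 0.1835]
tcp_rot: [1.0, 0.001, 0.0, 0.0]
wrist_force: [0.4, 0.4, -0.9]
grip_width: 0.053
gripper_force: 0.0
clock: 7.95
tool_pos: [0.4695, -0.2985, 0.1829]
tcp_rot: [1.0, 0.002, 0.0, -0.0]
wrist_force: [0.6, 0.1, -0.7]
grip_width: 0.0529
gripper_force: 0.0
8.0 [ 0.4698 -0.2979  0.1828] [ 9.99997218e-01  2.27190549e-03  3.31527623e-04 -5.41079570e-04] 0.052844531724004946 [-0.07595557  0.27381727 -0.8801271 ]
0.078 1700 circle [ 0.4677 -0.2981] 0.0309 z 0.0854
0.1 1779 circle [ 0.4685 -0.299 ] 0.0251 z 0.1074
0.12 3619 circle [ 0.4682 -0.3003] 0.0192 z 0.1277
8.05 [ 0.4699 -0.2979  0.1828] [ 9.99996748e-01  2.48831539e-03  2.84260617e-04 -4.81392553e-04] 0.05266431282485384 [-0.32460682  0.42612437 -0.08057155]
```

```bash
python3 -m inch '[{"dx":-0.006,"dy":-0.01,"dz":-0.15,"rx":0,"ry":0,"rz":0,"grip":60},{"dx":0,"dy":0,"dz":-0.13,"rx":0,"ry":0,"rz":0,"grip":60},{"dx":0,"dy":0,"dz":-0.055,"rx":0,"ry":0,"rz":0,"grip":60},{"dx":0,"dy":0,"dz":0,"rx":0,"ry":0,"rz":0,"grip":54},{"dx":0,"dy":0,"dz":0,"rx":0,"ry":0,"rz":0,"grip":48},{"dx":0,"dy":0,"dz":0,"rx":0,"ry":0,"rz":0,"grip":44},{"dx":0,"dy":0,"dz":0,"rx":0,"ry":0,"rz":0,"grip":40},{"dx":0,"dy":0,"dz":0,"rx":0,"ry":0,"rz":0,"grip":30}]' 35
python3 -m inch '[{"dx":0,"dy":0,"dz":0,"rx":0,"ry":0,"rz":0,"grip":20},{"dx":0,"dy":0,"dz":0,"rx":0,"ry":0,"rz":0,"grip":20}]' 35
python3 - <<'E'
import cv2; p=cv2.imread('pics/t4.png'); cv2.imwrite('pics/c4.png',cv2.resize(p[210:340,255:385],(520,520),interpolation=2))
E
```

```text
clock: 8.85
tool_pos: [0.4685, -0.3023, 0.1167]
tcp_rot: [1.0, 0.001, 0.001, 0.0]
wrist_force: [0.2, 1.3, 5.7]
grip_width: 0.0368
gripper_force: 35.0
clock: 9.05
tool_pos: [0.4686, -0.3023, 0.1167]
tcp_rot: [1.0, 0.001, 0.001, 0.0]
wrist_force: [-0.4, 1.2, 6.3]
grip_width: 0.037
gripper_force: 35.0
```

View pics/c4.png

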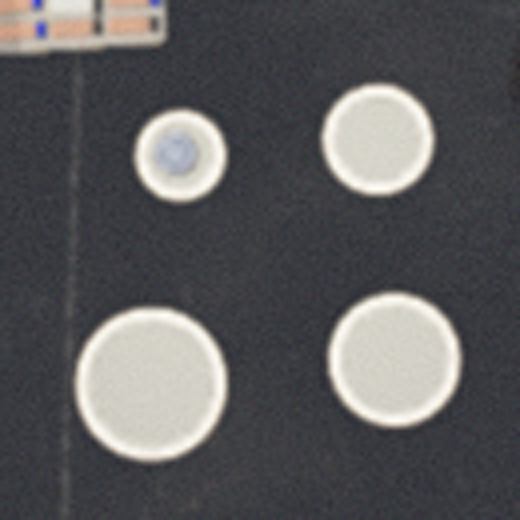

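The crop shows the 26 mm disc lying in its cup at (177,154), with the cup centre at (181,155). The 38 mm disc is gripped and goes to cup_38 next.

```bash
python3 -m inch '[{"dx":0,"dy":0,"dz":0.05,"rx":0,"ry":0,"rz":0,"grip":20},{"dx":0,"dy":0,"dz":0.14,"rx":0,"ry":0,"rz":0,"grip":20},{"dx":0.05,"dy":0.1,"dz":0.14,"rx":0,"ry":0,"rz":0,"grip":20},{"dx":0.1,"dy":0.2,"dz":0,"rx":0,"ry":0,"rz":0,"grip":20},{"dx":0.1,"dy":0.2,"dz":0,"rx":0,"ry":0,"rz":0,"grip":20},{"dx":0.1,"dy":0.2,"dz":0,"rx":0,"ry":0,"rz":0,"grip":20},{"dx":0.1,"dy":0.2,"dz":0,"rx":0,"ry":0,"rz":0,"grip":20},{"dx":0.1,"dy":0.2,"dz":0,"rx":0,"ry":0,"rz":0,"grip":20}]' 35
python3 -m inch '[{"dx":0.02,"dy":0.1,"dz":-0.2,"rx":0,"ry":0,"rz":0,"grip":20},{"dx":0,"dy":0,"dz":-0.2,"rx":0,"ry":0,"rz":0,"grip":20},{"dx":0,"dy":0,"dz":0,"rx":0,"ry":0,"rz":0,"grip":20},{"dx":0,"dy":0,"dz":0,"rx":0,"ry":0,"rz":0,"grip":20}]' 35
```

```text
clock: 9.85
tool_pos: [0.578, -0.081, 0.1821]
tcp_rot: [1.0, 0.001, 0.0, 0.0]
wrist_force: [0.5, -0.3, -1.0]
grip_width: 0.0371
gripper_force: 35.0
clock: 10.25
tool_pos: [0.5812, -0.0631, 0.102]
tcp_rot: [1.0, 0.0, -0.001, 0.0]
wrist_force: [0.2, -0.3, -0.9]
grip_width: 0.037
gripper_force: 35.0
```

```bash
python3 -m inch '[{"dx":0.009,"dy":0.005,"dz":-0.15,"rx":0,"ry":0,"rz":0,"grip":20},{"dx":0,"dy":0,"dz":-0.15,"rx":0,"ry":0,"rz":0,"grip":20},{"dx":0,"dy":0,"dz":-0.09,"rx":0,"ry":0,"rz":0,"grip":20},{"dx":0,"dy":0,"dz":-0.03,"rx":0,"ry":0,"rz":0,"grip":20},{"dx":0,"dy":0,"dz":-0.01,"rx":0,"ry":0,"rz":0,"grip":20},{"dx":0,"dy":0,"dz":-0.003,"rx":0,"ry":0,"rz":0,"grip":20},{"dx":0,"dy":0,"dz":0,"rx":0,"ry":0,"rz":0,"grip":20}]'
python3 -m inch '[{"dx":0,"dy":0,"dz":-0.003,"rx":0,"ry":0,"rz":0,"grip":20},{"dx":0,"dy":0,"dz":-0.003,"rx":0,"ry":0,"rz":0,"grip":20},{"dx":0,"dy":0,"dz":0,"rx":0,"ry":0,"rz":0,"grip":20}]'
```

```text
clock: 10.95
tool_pos: [0.5845, -0.0615, 0.0164]
tcp_rot: [1.0, 0.001, 0.001, 0.0]
wrist_force: [-0.5, 0.6, -1.3]
grip_width: 0.0366
gripper_force: 35.0
clock: 11.25
tool_pos: [0.5834, -0.0612, 0.0139]
tcp_rot: [1.0, 0.001, 0.0, 0.0]
wrist_force: [0.1, 0.2, -1.4]
grip_width: 0.0371
gripper_force: 35.0
```

```bash
python3 -m inch '[{"dx":0,"dy":0,"dz":-0.003,"rx":0,"ry":0,"rz":0,"grip":20},{"dx":0,"dy":0,"dz":-0.003,"rx":0,"ry":0,"rz":0,"grip":20},{"dx":0,"dy":0,"dz":0,"rx":0,"ry":0,"rz":0,"grip":20}]'
python3 -m inch '[{"dx":0,"dy":0,"dz":-0.003,"rx":0,"ry":0,"rz":0,"grip":20},{"dx":0,"dy":0,"dz":0,"rx":0,"ry":0,"rz":0,"grip":20}]'
```

```text
clock: 11.55
tool_pos: [0.5834, -0.0612, 0.0127]
tcp_rot: [1.0, 0.001, -0.0, 0.0]
wrist_force: [-1.1, 0.0, 2.8]
grip_width: 0.0369
gripper_force: 35.0
clock: 11.75
tool_pos: [0.5834, -0.0612, 0.0127]
tcp_rot: [1.0, 0.001, -0.0, 0.0]
wrist_force: [-3.2, 0.5, 8.6]
grip_width: 0.037
gripper_force: 35.0
```

```bash
python3 -m inch '[{"dx":0,"dy":0,"dz":0,"rx":0,"ry":0,"rz":0,"grip":46},{"dx":0,"dy":0,"dz":0,"rx":0,"ry":0,"rz":0,"grip":52},{"dx":0,"dy":0,"dz":0,"rx":0,"ry":0,"rz":0,"grip":60},{"dx":0,"dy":0,"dz":0.06,"rx":0,"ry":0,"rz":0,"grip":75},{"dx":0,"dy":0,"dz":0.2,"rx":0,"ry":0,"rz":0,"grip":75},{"dx":0,"dy":0,"dz":0.2,"rx":0,"ry":0,"rz":0,"grip":75},{"dx":0,"dy":0,"dz":0.2,"rx":0,"ry":0,"rz":0,"grip":75},{"dx":0,"dy":0,"dz":0.1,"rx":0,"ry":0,"rz":0,"grip":75}]' 
python3 -m inch '[{"dx":-0.1,"dy":-0.2,"dz":0,"rx":0,"ry":0,"rz":0,"grip":75},{"dx":-0.1,"dy":-0.2,"dz":0,"rx":0,"ry":0,"rz":0,"grip":75},{"dx":-0.1,"dy":-0.2,"dz":0,"rx":0,"ry":0,"rz":0,"grip":75},{"dx":-0.1,"dy":-0.2,"dz":0,"rx":0,"ry":0,"rz":0,"grip":75},{"dx":-0.1,"dy":-0.2,"dz":0,"rx":0,"ry":0,"rz":0,"grip":75},{"dx":-0.075,"dy":-0.19,"dz":0,"rx":0,"ry":0,"rz":0,"grip":75},{"dx":0,"dy":0,"dz":0,"rx":0,"ry":0,"rz":0,"grip":75},{"dx":0,"dy":0,"dz":0,"rx":0,"ry":0,"rz":0,"grip":75}]'
python3 look.py w5; python3 look.py t5 top
python3 - <<'E'
import cv2; p=cv2.imread('pics/t5.png'); cv2.imwrite('pics/c5.png',cv2.resize(p[170:340,255:425],(510,510),interpolation=2))
E
```

```text
clock: 12.55
tool_pos: [0.5852, -0.0612, 0.1684]
tcp_rot: [1.0, 0.001, 0.003, 0.0]
wrist_force: [0.4, 0.9, 0.4]
grip_width: 0.0663
gripper_force: 0.0
clock: 13.35
tool_pos: [0.4681, -0.2999, 0.1645]
tcp_rot: [1.0, -0.0, 0.0, 0.0]
wrist_force: [0.5, 0.2, -0.0]
grip_width: 0.0662
gripper_force: 0.0
13.4 [ 0.4688 -0.2985  0.1644] [ 9.99999407e-01  9.89815320e-04  4.00671435e-04 -2.12779365e-04] 0.06627878295395129 [0.17630863 0.7631291  0.15144684]
0.078 1973 circle [ 0.4677 -0.2982] 0.031 z 0.0855
0.1 6123 circle [ 0.4682 -0.299 ] 0.0252 z 0.1077
13.45 [ 0.4692 -0.2977  0.1643] [ 9.99998279e-01  1.78297800e-03  3.92468936e-04 -3.29662474e-04] 0.06559954966690072 [ 0.12128438  0.84520622 -0.2899977 ]
```

View pics/c5.png

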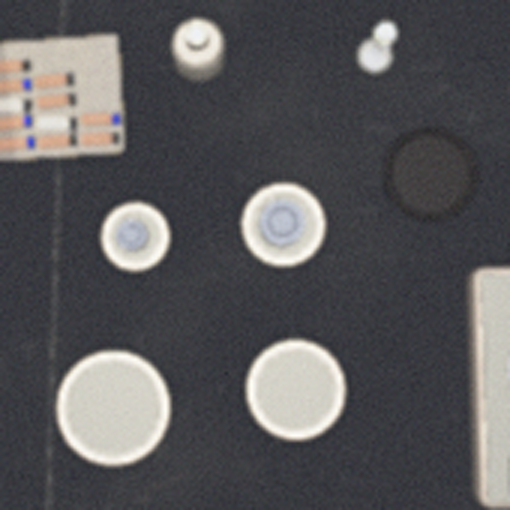

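Both discs lie in their cups at (133,235) and (284,223), and the flask and bottle haven't moved. The 50 mm disc is next.

```bash
python3 -m inch '[{"dx":0,"dy":-0.003,"dz":-0.15,"rx":0,"ry":0,"rz":0,"grip":75},{"dx":0,"dy":0,"dz":-0.14,"rx":0,"ry":0,"rz":0,"grip":75},{"dx":0,"dy":0,"dz":-0.06,"rx":0,"ry":0,"rz":0,"grip":75},{"dx":0,"dy":0,"dz":0,"rx":0,"ry":0,"rz":0,"grip":66},{"dx":0,"dy":0,"dz":0,"rx":0,"ry":0,"rz":0,"grip":61},{"dx":0,"dy":0,"dz":0,"rx":0,"ry":0,"rz":0,"grip":57},{"dx":0,"dy":0,"dz":0,"rx":0,"ry":0,"rz":0,"grip":54},{"dx":0,"dy":0,"dz":0,"rx":0,"ry":0,"rz":0,"grip":40}]' 45
python3 -m inch '[{"dx":0,"dy":0,"dz":0,"rx":0,"ry":0,"rz":0,"grip":35},{"dx":0,"dy":0,"dz":0,"rx":0,"ry":0,"rz":0,"grip":35}]' 45
```

```text
clock: 14.25
tool_pos: [0.4694, -0.2997, 0.0951]
tcp_rot: [1.0, 0.001, 0.001, 0.0]
wrist_force: [-0.3, 2.9, 6.5]
grip_width: 0.0494
gripper_force: 45.0
clock: 14.45
tool_pos: [0.4694, -0.2997, 0.0951]
tcp_rot: [1.0, 0.001, 0.001, 0.0]
wrist_force: [-0.0, 2.7, 7.0]
grip_width: 0.0489
gripper_force: 45.0
```

```bash
python3 -m inch '[{"dx":0,"dy":0,"dz":0.05,"rx":0,"ry":0,"rz":0,"grip":35},{"dx":0,"dy":0,"dz":0.12,"rx":0,"ry":0,"rz":0,"grip":35},{"dx":0,"dy":0.1,"dz":0.1,"rx":0,"ry":0,"rz":0,"grip":35},{"dx":-0.02,"dy":0.2,"dz":0,"rx":0,"ry":0,"rz":0,"grip":35},{"dx":-0.02,"dy":0.2,"dz":0,"rx":0,"ry":0,"rz":0,"grip":35},{"dx":-0.02,"dy":0.2,"dz":0,"rx":0,"ry":0,"rz":0,"grip":35},{"dx":-0.02,"dy":0.2,"dz":0,"rx":0,"ry":0,"rz":0,"grip":35},{"dx":-0.017,"dy":0.15,"dz":0,"rx":0,"ry":0,"rz":0,"grip":35}]' 45
python3 -m inch '[{"dx":0,"dy":0.078,"dz":-0.15,"rx":0,"ry":0,"rz":0,"grip":35},{"dx":0,"dy":0,"dz":-0.15,"rx":0,"ry":0,"rz":0,"grip":35},{"dx":0,"dy":0,"dz":0,"rx":0,"ry":0,"rz":0,"grip":35},{"dx":0,"dy":0,"dz":0,"rx":0,"ry":0,"rz":0,"grip":35}]'
```

```text
clock: 15.25
tool_pos: [0.4482, -0.0876, 0.1483]
tcp_rot: [1.0, 0.001, -0.0, -0.0]
wrist_force: [-0.2, -0.1, -3.1]
grip_width: 0.049
gripper_force: 45.0
clock: 15.65
tool_pos: [0.4487, -0.0747, 0.0883]
tcp_rot: [1.0, 0.0, -0.001, 0.0]
wrist_force: [-0.2, -0.9, -2.9]
grip_width: 0.0488
gripper_force: 45.0
```

```bash
python3 -m inch '[{"dx":0.006,"dy":0.003,"dz":-0.13,"rx":0,"ry":0,"rz":0,"grip":35},{"dx":0,"dy":0,"dz":-0.12,"rx":0,"ry":0,"rz":0,"grip":35},{"dx":0,"dy":0,"dz":-0.07,"rx":0,"ry":0,"rz":0,"grip":35},{"dx":0,"dy":0,"dz":-0.03,"rx":0,"ry":0,"rz":0,"grip":35},{"dx":0,"dy":0,"dz":-0.01,"rx":0,"ry":0,"rz":0,"grip":35},{"dx":0,"dy":0,"dz":-0.003,"rx":0,"ry":0,"rz":0,"grip":35},{"dx":0,"dy":0,"dz":0,"rx":0,"ry":0,"rz":0,"grip":35}]'
python3 -m inch '[{"dx":0,"dy":0,"dz":-0.003,"rx":0,"ry":0,"rz":0,"grip":35},{"dx":0,"dy":0,"dz":-0.003,"rx":0,"ry":0,"rz":0,"grip":35},{"dx":0,"dy":0,"dz":0,"rx":0,"ry":0,"rz":0,"grip":35}]'
```

```text
clock: 16.35
tool_pos: [0.451, -0.0739, 0.0162]
tcp_rot: [1.0, 0.001, 0.001, 0.0]
wrist_force: [-0.0, -0.3, -2.7]
grip_width: 0.0489
gripper_force: 45.0
clock: 16.65
tool_pos: [0.4503, -0.0736, 0.0143]
tcp_rot: [1.0, 0.001, 0.0, 0.0]
wrist_force: [-0.6, 0.7, -2.9]
grip_width: 0.0489
gripper_force: 45.0
```

```bash
python3 -m inch '[{"dx":0,"dy":0,"dz":-0.003,"rx":0,"ry":0,"rz":0,"grip":35},{"dx":0,"dy":0,"dz":-0.003,"rx":0,"ry":0,"rz":0,"grip":35},{"dx":0,"dy":0,"dz":0,"rx":0,"ry":0,"rz":0,"grip":35}]'
python3 -m inch '[{"dx":0,"dy":0,"dz":-0.003,"rx":0,"ry":0,"rz":0,"grip":35},{"dx":0,"dy":0,"dz":0,"rx":0,"ry":0,"rz":0,"grip":35}]'
```

```text
clock: 16.95
tool_pos: [0.4502, -0.0736, 0.0131]
tcp_rot: [1.0, 0.001, -0.0, 0.0]
wrist_force: [-1.2, 0.9, 2.4]
grip_width: 0.0487
gripper_force: 45.0
clock: 17.15
tool_pos: [0.4502, -0.0736, 0.013]
tcp_rot: [1.0, 0.001, -0.0, 0.0]
wrist_force: [-3.5, 0.9, 13.0]
grip_width: 0.049
gripper_force: 45.0
```

```bash
python3 -m inch '[{"dx":0,"dy":0,"dz":0,"rx":0,"ry":0,"rz":0,"grip":60},{"dx":0,"dy":0,"dz":0,"rx":0,"ry":0,"rz":0,"grip":66},{"dx":0,"dy":0,"dz":0,"rx":0,"ry":0,"rz":0,"grip":72},{"dx":0,"dy":0,"dz":0.06,"rx":0,"ry":0,"rz":0,"grip":75},{"dx":0,"dy":0,"dz":0.2,"rx":0,"ry":0,"rz":0,"grip":100},{"dx":0,"dy":0,"dz":0.2,"rx":0,"ry":0,"rz":0,"grip":100},{"dx":0,"dy":0,"dz":0.2,"rx":0,"ry":0,"rz":0,"grip":100},{"dx":0.01,"dy":-0.123,"dz":0,"rx":0,"ry":0,"rz":0,"grip":100}]' 
python3 -m inch '[{"dx":0.016,"dy":-0.2,"dz":0,"rx":0,"ry":0,"rz":0,"grip":100},{"dx":0.016,"dy":-0.2,"dz":0,"rx":0,"ry":0,"rz":0,"grip":100},{"dx":0.016,"dy":-0.2,"dz":0,"rx":0,"ry":0,"rz":0,"grip":100},{"dx":0.016,"dy":-0.2,"dz":0,"rx":0,"ry":0,"rz":0,"grip":100},{"dx":0.014,"dy":-0.2,"dz":0,"rx":0,"ry":0,"rz":0,"grip":100},{"dx":0,"dy":0,"dz":0,"rx":0,"ry":0,"rz":0,"grip":100},{"dx":0,"dy":0,"dz":0,"rx":0,"ry":0,"rz":0,"grip":100}]'
python3 look.py w6; python3 look.py t6 top
```

```text
clock: 17.95
tool_pos: [0.4557, -0.0961, 0.1497]
tcp_rot: [1.0, 0.003, 0.005, 0.0]
wrist_force: [0.1, -0.9, -0.2]
grip_width: 0.0881
gripper_force: 0.0
clock: 18.65
tool_pos: [0.4674, -0.2988, 0.1447]
tcp_rot: [1.0, -0.0, 0.0, -0.0]
wrist_force: [0.4, -0.2, 0.1]
grip_width: 0.088
gripper_force: 0.0
18.7 [ 0.4676 -0.2974  0.1446] [ 9.99999536e-01  8.83034452e-04 -4.32423926e-05 -3.81453734e-04] 0.08789772897038595 [ 0.31044878  0.83229426 -0.18029329]
0.078 9174 circle [ 0.4676 -0.2983] 0.0311 z 0.0857
0.138 1313 circle [ 0.477  -0.2956] 0.0545 z 0.15
18.75 [ 0.4679 -0.2967  0.1446] [ 9.99998563e-01  1.62991560e-03 -1.33325363e-05 -4.65685098e-04] 0.08792656648072449 [ 0.39458624  1.11057834 -0.30058236]
0.078 55 circle [ 0.4689 -0.2867] 0.0148 z 0.0876
```

```bash
python3 -m inch '[{"dx":0,"dy":-0.004,"dz":-0.15,"rx":0,"ry":0,"rz":0,"grip":100},{"dx":0,"dy":0,"dz":-0.15,"rx":0,"ry":0,"rz":0,"grip":100},{"dx":0,"dy":0,"dz":-0.07,"rx":0,"ry":0,"rz":0,"grip":100},{"dx":0,"dy":0,"dz":0,"rx":0,"ry":0,"rz":0,"grip":85},{"dx":0,"dy":0,"dz":0,"rx":0,"ry":0,"rz":0,"grip":76},{"dx":0,"dy":0,"dz":0,"rx":0,"ry":0,"rz":0,"grip":72},{"dx":0,"dy":0,"dz":0,"rx":0,"ry":0,"rz":0,"grip":68},{"dx":0,"dy":0,"dz":0,"rx":0,"ry":0,"rz":0,"grip":55}]' 55
python3 -m inch '[{"dx":0,"dy":0,"dz":0,"rx":0,"ry":0,"rz":0,"grip":50},{"dx":0,"dy":0,"dz":0,"rx":0,"ry":0,"rz":0,"grip":50}]' 55
python3 - <<'E'
import cv2; p=cv2.imread('pics/t6.png'); cv2.imwrite('pics/c6.png',cv2.resize(p[170:340,255:425],(510,510),interpolation=2))
E
```

```text
clock: 19.55
tool_pos: [0.4687, -0.299, 0.0716]
tcp_rot: [1.0, 0.001, 0.001, 0.0]
wrist_force: [-0.6, 1.3, 7.1]
grip_width: 0.0611
gripper_force: 55.0
clock: 19.75
tool_pos: [0.4687, -0.299, 0.0716]
tcp_rot: [1.0, 0.001, 0.001, 0.0]
wrist_force: [0.4, 1.9, 7.4]
grip_width: 0.0608
gripper_force: 55.0
```

View pics/c6.png

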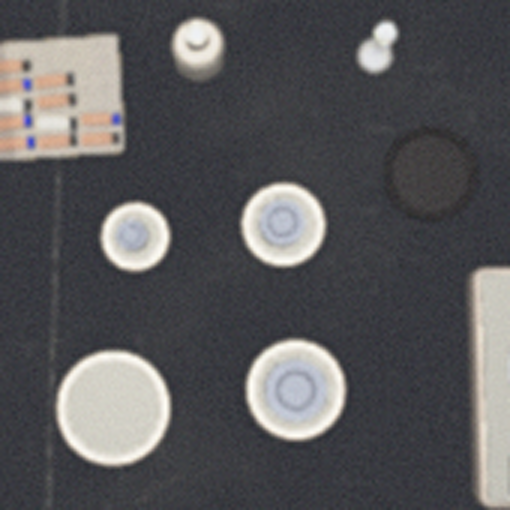

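Three discs are in place at (133,235), (284,223) and (295,390). The last one goes to cup_62.

```bash
python3 -m inch '[{"dx":0,"dy":0,"dz":0.05,"rx":0,"ry":0,"rz":0,"grip":50},{"dx":0,"dy":0,"dz":0.13,"rx":0,"ry":0,"rz":0,"grip":50},{"dx":0,"dy":0.1,"dz":0.13,"rx":0,"ry":0,"rz":0,"grip":50},{"dx":-0.02,"dy":0.2,"dz":0.05,"rx":0,"ry":0,"rz":0,"grip":50},{"dx":-0.02,"dy":0.2,"dz":0,"rx":0,"ry":0,"rz":0,"grip":50},{"dx":-0.02,"dy":0.2,"dz":0,"rx":0,"ry":0,"rz":0,"grip":50},{"dx":-0.02,"dy":0.2,"dz":0,"rx":0,"ry":0,"rz":0,"grip":50},{"dx":-0.02,"dy":0.2,"dz":0,"rx":0,"ry":0,"rz":0,"grip":50}]' 55
python3 -m inch '[{"dx":-0.02,"dy":0.2,"dz":0,"rx":0,"ry":0,"rz":0,"grip":50},{"dx":-0.02,"dy":0.2,"dz":0,"rx":0,"ry":0,"rz":0,"grip":50},{"dx":-0.02,"dy":0.2,"dz":0,"rx":0,"ry":0,"rz":0,"grip":50},{"dx":-0.018,"dy":0.1,"dz":0,"rx":0,"ry":0,"rz":0,"grip":50},{"dx":0,"dy":0.055,"dz":-0.15,"rx":0,"ry":0,"rz":0,"grip":50},{"dx":0,"dy":0,"dz":-0.15,"rx":0,"ry":0,"rz":0,"grip":50},{"dx":0,"dy":0,"dz":0,"rx":0,"ry":0,"rz":0,"grip":50},{"dx":0,"dy":0,"dz":0,"rx":0,"ry":0,"rz":0,"grip":50}]'
```

```text
clock: 20.55
tool_pos: [0.4469, -0.0778, 0.1427]
tcp_rot: [1.0, 0.001, -0.0, 0.0]
wrist_force: [0.5, -0.4, -4.6]
grip_width: 0.0608
gripper_force: 55.0
clock: 21.35
tool_pos: [0.4318, 0.0715, 0.0827]
tcp_rot: [1.0, 0.001, -0.001, 0.0]
wrist_force: [0.1, 0.0, -4.9]
grip_width: 0.0614
gripper_force: 55.0
```

```bash
python3 -m inch '[{"dx":0.004,"dy":0.004,"dz":-0.12,"rx":0,"ry":0,"rz":0,"grip":50},{"dx":0,"dy":0,"dz":-0.1,"rx":0,"ry":0,"rz":0,"grip":50},{"dx":0,"dy":0,"dz":-0.07,"rx":0,"ry":0,"rz":0,"grip":50},{"dx":0,"dy":0,"dz":-0.03,"rx":0,"ry":0,"rz":0,"grip":50},{"dx":0,"dy":0,"dz":-0.01,"rx":0,"ry":0,"rz":0,"grip":50},{"dx":0,"dy":0,"dz":-0.003,"rx":0,"ry":0,"rz":0,"grip":50},{"dx":0,"dy":0,"dz":0,"rx":0,"ry":0,"rz":0,"grip":50}]'
python3 -m inch '[{"dx":0,"dy":0,"dz":-0.003,"rx":0,"ry":0,"rz":0,"grip":50},{"dx":0,"dy":0,"dz":-0.003,"rx":0,"ry":0,"rz":0,"grip":50},{"dx":0,"dy":0,"dz":0,"rx":0,"ry":0,"rz":0,"grip":50}]'
```

```text
clock: 22.05
tool_pos: [0.4338, 0.0728, 0.0165]
tcp_rot: [1.0, 0.001, 0.001, -0.0]
wrist_force: [-0.0, -0.9, -5.6]
grip_width: 0.0609
gripper_force: 55.0
clock: 22.35
tool_pos: [0.4331, 0.0728, 0.0146]
tcp_rot: [1.0, 0.001, 0.0, -0.0]
wrist_force: [-0.1, -0.4, -5.8]
grip_width: 0.061
gripper_force: 55.0
```

```bash
python3 -m inch '[{"dx":0,"dy":0,"dz":-0.003,"rx":0,"ry":0,"rz":0,"grip":50},{"dx":0,"dy":0,"dz":-0.003,"rx":0,"ry":0,"rz":0,"grip":50},{"dx":0,"dy":0,"dz":0,"rx":0,"ry":0,"rz":0,"grip":50}]'
python3 -m inch '[{"dx":0,"dy":0,"dz":-0.002,"rx":0,"ry":0,"rz":0,"grip":50},{"dx":0,"dy":0,"dz":0,"rx":0,"ry":0,"rz":0,"grip":50}]'
```

```text
clock: 22.65
tool_pos: [0.433, 0.0728, 0.0136]
tcp_rot: [1.0, 0.001, 0.0, 0.0]
wrist_force: [-0.6, -0.5, 3.5]
grip_width: 0.061
gripper_force: 55.0
clock: 22.85
tool_pos: [0.433, 0.0728, 0.0136]
tcp_rot: [1.0, 0.001, 0.0, 0.0]
wrist_force: [-2.8, -0.2, 11.5]
grip_width: 0.061
gripper_force: 55.0
```

```bash
python3 -m inch '[{"dx":0,"dy":0,"dz":0,"rx":0,"ry":0,"rz":0,"grip":74},{"dx":0,"dy":0,"dz":0,"rx":0,"ry":0,"rz":0,"grip":80},{"dx":0,"dy":0,"dz":0,"rx":0,"ry":0,"rz":0,"grip":90},{"dx":0,"dy":0,"dz":0.06,"rx":0,"ry":0,"rz":0,"grip":90},{"dx":0,"dy":0,"dz":0.2,"rx":0,"ry":0,"rz":0,"grip":90},{"dx":0,"dy":0,"dz":0.2,"rx":0,"ry":0,"rz":0,"grip":90},{"dx":0,"dy":0,"dz":0.2,"rx":0,"ry":0,"rz":0,"grip":90},{"dx":0,"dy":0,"dz":0.2,"rx":0,"ry":0,"rz":0,"grip":90}]' 
python3 -m inch '[{"dx":0.02,"dy":-0.2,"dz":0.05,"rx":0,"ry":0,"rz":0,"grip":90},{"dx":0.02,"dy":-0.2,"dz":0.05,"rx":0,"ry":0,"rz":0,"grip":90},{"dx":0.02,"dy":-0.2,"dz":0,"rx":0,"ry":0,"rz":0,"grip":90},{"dx":0.02,"dy":-0.2,"dz":0,"rx":0,"ry":0,"rz":0,"grip":90},{"dx":0.02,"dy":-0.2,"dz":0,"rx":0,"ry":0,"rz":0,"grip":90},{"dx":0.02,"dy":-0.2,"dz":0,"rx":0,"ry":0,"rz":0,"grip":90},{"dx":0.02,"dy":-0.2,"dz":0,"rx":0,"ry":0,"rz":0,"grip":90},{"dx":0,"dy":-0.2,"dz":0,"rx":0,"ry":0,"rz":0,"grip":90}]'
python3 -m inch '[{"dx":0,"dy":0,"dz":0,"rx":0,"ry":0,"rz":0,"grip":90},{"dx":0,"dy":0,"dz":0,"rx":0,"ry":0,"rz":0,"grip":90},{"dx":0,"dy":0,"dz":0,"rx":0,"ry":0,"rz":0,"grip":90}]'
python3 look.py t7 top; python3 look.py s7 scene
python3 - <<'E'
import cv2,numpy as np; p=cv2.imread('pics/t7.png');q=cv2.imread('pics/s7.png'); cv2.imwrite('pics/c7.png',np.hstack([cv2.resize(p[170:340,255:425],(400,400),interpolation=2),cv2.resize(q[195:375,195:395],(400,400),interpolation=2)]))
from h import *
m=np.load('t7.npz'); W=cloud(m,m['d'])
for n,x,y,r in [(26,.571,.059,.008),(38,.583,-.062,.013),(50,.45,-.074,.018),(62,.432,.073,.024)]:
    k=np.hypot(W[...,0]-x,W[...,1]-y)<r; P=W[k]; A=np.c_[P[:,:2],np.ones(len(P))]; c=np.linalg.lstsq(A,P[:,2],rcond=None)[0]
    print(n,'top z',np.median(P[:,2]).round(4),'tilt',c[:2].round(3))
E
```

```text
clock: 23.65
tool_pos: [0.4326, 0.0727, 0.1873]
tcp_rot: [1.0, 0.001, 0.0, -0.0]
wrist_force: [0.2, 0.0, -0.9]
grip_width: 0.0794
gripper_force: 0.0
clock: 24.45
tool_pos: [0.4611, -0.2487, 0.2059]
tcp_rot: [1.0, 0.001, 0.001, -0.0]
wrist_force: [0.3, 0.4, 0.2]
grip_width: 0.0796
gripper_force: 0.0
clock: 24.75
tool_pos: [0.4611, -0.2458, 0.2052]
tcp_rot: [1.0, 0.002, 0.0, -0.0]
wrist_force: [0.3, 0.5, 0.2]
grip_width: 0.0793
gripper_force: 0.0
24.8 [ 0.4612 -0.2456  0.2052] [ 9.99998103e-01  1.91256240e-03  8.42863395e-05 -3.59172810e-04] 0.07929848971446726 [ 0.11514782 -0.4338357   0.82457455]
24.85 [ 0.4612 -0.2456  0.2052] [ 9.99997954e-01  2.00094799e-03  5.63021345e-05 -2.92777594e-04] 0.07941099147571848 [ 0.67957126  0.12541115 -0.82114895]
26 top z 0.023 tilt [-0.042 -0.1  ]
38 top z 0.0252 tilt [0.035 0.016]
50 top z 0.0271 tilt [-0.024 -0.   ]
62 top z 0.0289 tilt [0.01  0.003]
```

View pics/c7.png

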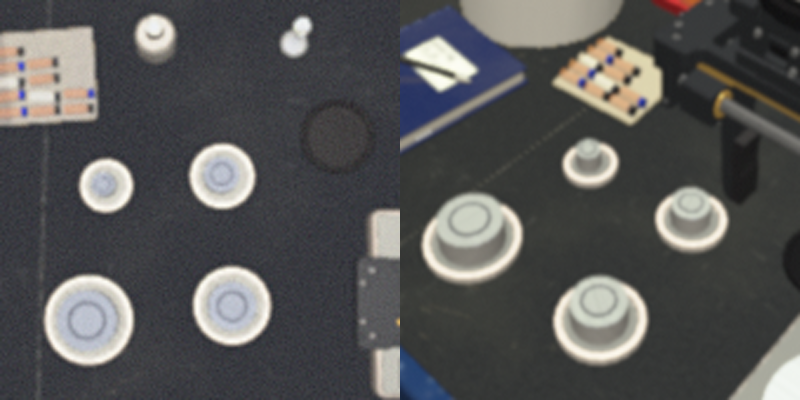

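All four discs lie flat in their own cups: 26 at (104,184), 38 at (222,174), 50 at (232,306) and 62 at (88,320). Their top heights are consistent with resting on the cup floors. The flask and bottle are undisturbed.

```bash
python3 -c "
from station import workorder; print(workorder.close_job())"
```

```text
the job is handed in; nothing more can be done
None
```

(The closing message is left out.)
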